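# Clamp a flange in the tacking jig with its torque-limiting screw

### The arm

A 6-joint arm with a two-finger parallel gripper is mounted at the origin on the work surface; the furniture and walls round the work are solid. World frame = base frame: x ahead of the robot, y to its left, z up, the work surface at z = 0. Lengths are in m, angles in degrees, forces in N, time in s.
With the tool pointing down it reaches from about 0.425 to 0.925 m from the base axis. Payload 12.5 kg.
Tool frame: the origin (TCP) lies midway between the tips of the shut fingers; the grasp point (between the pads) lies 19 mm behind it; z points along the fingers, y is the line along which they close (so a half turn about z gives the same grasp; the last joint's range is limited). The gripper opens to 85 mm and grips with 20 to 120 N. Pads are 22 mm wide; open, the fingers measure 114 mm over their backs; the gripper's body (76 mm by 85 mm) begins 54 mm behind the grasp point. The pads swing forward as they close: fully open they stand 13 mm farther back than shut.
Start: joints at [-6.05, 28.126, 89.318, -0, 62.55, -6.05], TCP at [0.625, 0, 0.231] pointing down, gripper open.
Joint ranges: [-177.58, 177.58], [-47.91, 125.51], [2.72, 160], [-65.01, 245.01], [3.68, 167.84], [-153.87, 153.87]. Speed limits (degrees/s): [127.2, 127.2, 159.86, 180, 180, 180].

### API

Orientations are given as a 3x3 rotation matrix whose columns are the frame's x, y, z axes.
In Python, from rig import bot gives the robot as it stands.
- The arm moves only by the shell command python3 -m crank 'ROWS' [FORCE]. ROWS is JSON, a list of rows, each a list of 3 entries, a list of its own where there are three numbers: the turn, a rotation vector about the tool's x, y, z in rad, then the shift along the tool's x, y, z in cm, then the closure, from 0 (fully open) to 1 (shut). In form: [[[ax, ay, az], [tx, ty, tz], fingers], ...]. A call has exactly 5 rows; each row shifts and turns the commanded pose from where the row before left it, along the tool's axes as they then stand; what a row does not reach is not made up. A row lasts 1/10 s, in which the tool goes at most 50 mm and 8.59 degrees, less where a joint would pass 70% of its speed; a pose out of reach is approached as far as the arm can. A call is refused whole if a number of a shift passes 5 or a number of a turn 0.15, either way. A call with a gripper value outside its range is refused whole. The fingers move at their own pace and stop on an object; FORCE is the grip in N (left out, the last holds). Time passes only in rows, so rows that do not move let the fingers close, or fill a call up. It gives the time, the measured TCP pose, the force, the opening and the grip force at its end, in the units of the state.
- bot.read_state(): the state, without advancing time (a new reading comes with each control period).
- bot.grab_frame(name): name is "scene" or "side" or "wrist"; returns a dict with "img" (480x640x3 uint8, red, green, blue), "camera_matrix" (3x3 intrinsics, pixels), "distortion" ([k1, k2, p1, p2, k3] as OpenCV has them; the pictures are not rectified), "eye" and "rotation" of the camera in the world; the wrist camera has in their place "T_tool_cam" (4x4, takes a point from camera to tool coordinates, whose origin is the TCP and whose axes are the flange's). Camera axes: x right, y down, z forward; pixel columns grow to the right and rows downward; lengths in m; the calibration is good to about 2 mm. A picture is of the moment at which its call begins: read the wrist's pose just before it. There is no depth.
- bot.close_job(): hands the job in; it is judged then, once.
Trained networks look in a picture, given as the dict that the camera call returned (one of the last four; its "shot" number tells which), for a name from the list of things; names that differ only in an ending like _2 or _b are one class to them, and where a whole thing is asked for, a point or a joint stands for the part that bears it (a point fixed in the world has none). Each returns a list of dicts, best first, with "score" (0 to 1); they miss things now and then, are a little off and sometimes report something else, mostly with a low value. They report only what shows in the picture. A call takes as long as a camera call. They do not tell look-alikes from the thing itself.
- bot.spot_in(picture, thing): "pixel" ([column, row] in pixels, amid what is visible of it).
- bot.mark_of(picture, thing): "pixel" ([column, row] in pixels: a listed point, or the origin of a listed thing).
The state is a dict: "clock": time; "q": joint angles; "qd": joint speeds; "joint_torque": joint torques, N m; "eef_pos": TCP position; "eef_rot": TCP orientation; "force": force on the tool from outside, world axes, zero at the start; "wrist_torque": the same for the moment, N m; "gripper_width": finger opening in m; "grip_force": force on a finger pad.
Only numpy, scipy, OpenCV 4.12 (cv2) and the standard library are available. Lean on these libraries where they do the work, as an engineer would, in place of code of your own. Each camera call takes 0.05 s, during which the arm holds its last target. There are 200 camera calls.

### The job

Lay the loose steel ring flange flat in the round nest of the tacking jig, swing the blue clamp arm gently over it up against its stop pillar, and tighten the black knob clockwise until its torque limiter clicks. Stop at the first click, before a second, so that the flange is left firmly clamped at the set torque; leave the other things on the table where they are.

Things in the scene. Friction and masses are not known exactly. Their poses are not given: they have to be found in the camera images.
- flange_center (a point): Loose light-grey steel ring flange, a flat disc 56 mm across and 12 mm thick with a small bore, 0.28 kg, lying flat on the table to the left of the jig. The point is its centre, 6 mm above its underside; its z axis is the disc's axis.
- nest_floor (a point): Jig, fixed to the table: dark base plate 204 x 100 x 12 mm with an 84 mm square aluminium block, in it a round nest 58.5 mm across, 5 mm deep. The point is the centre of the nest's floor, 16 mm above the table; rim at 21 mm, top of a seated flange at 28 mm. Axes are the jig's: z up, x along the plate from the nest to the arm's pivot, y to the left of x.
- pivot_axis (a point): Axis of the clamp arm's vertical pivot, 100 mm from the nest's centre along the jig's x, at the arm's mid-height, 55 mm above the table; axes as the jig's. The hub has 19 mm radius. A steel stop pillar, 12 mm thick and 58 mm tall, stands on the jig's +y side of the closed arm, 38 mm from the pivot.
- swing_arm (a joint): Angle of the blue arm, rad: 0 when closed over the nest (pointing along the jig's -x) against the stop; grows anticlockwise from above as it opens, starts about 1.5 to 1.8. A level bar 27 mm wide, from 46 to 64 mm above the table. It stays where left (friction 0.10 N m). To close it, push the side of the bar that faces away from the nest, between hub and knob.
- knob_grip (a point): Black knurled knob, orange cap, on the screw 100 mm from the pivot: cylinder 42 mm across, 25 mm tall, underside 69 to 72 mm up at first. The point is on its axis, 12 mm below its top; x, along the cap's white line, turns with it. Clockwise from above tightens; knob, screw and pad sink 12 mm a turn. It can be let go and retaken: the screw holds. Each click turns it 0.52 rad on the screw.
- pressure_pad: Steel pad, 26 mm across, under the screw; it only slides up and down. Origin: centre of its underside, first 1 to 3.5 mm over a seated flange. Turning takes 0.36 N m (held still between short turns, half that); once the pad bears it grows to 0.4-0.6 in 0.4 to 2.2 rad. Then the limiter drops into its next notch: one click, the knob jumps ahead and for a moment its torque is negative (-0.1 to -0.2).
- tape_measure: A thing of the workshop to be left where it is: yellow tape measure lying on its side, 65 x 79 x 35 mm; origin at the centre of its underside.
- parts_tin: A thing of the workshop to be left where it is: flat blue steel tin, 98 x 132 x 36 mm; origin at the centre of its underside.
- spatter_spray: A thing of the workshop to be left where it is: upright white and blue aerosol can with a red cap, 53 mm across, 200 mm tall; origin at the centre of its underside.
- magnet_square: A thing of the workshop to be left where it is: red triangular welding magnet with a black knob, 87 x 91 x 44 mm; origin at the centre of its underside.
There are look-alikes about, which are no part of the job. Leave any brown or yellow look-alike of the part that bears flange_center alone.

How it is judged (in metres and radians):
On the way, in this order (a step that is already met when the one before it is completed fails the run):
1. the flange lies flat in the nest (horizontal distance between flange_center and nest_floor below 0.003 m and z of flange_center in the frame of nest_floor below 0.0075 m and angle between flange_center's own z axis and vertical below 0.04 rad), for 0.2 s.
2. the clamp arm is swung over the flange, against its stop (all of step 1 and value of joint swing_arm below 0.03 rad), for 0.2 s.
3. the knob's limiter has clicked once (the click ball on the screw, at first 14.5 mm along the knob's x, has dropped one notch of 30 degrees on), with the pad tight on the flange (all of step 2 and contact force between pressure_pad and flange above 20 N and x of click_ball_c0 in the frame of knob_grip below 0.013 m), for 0.1 s.
At the end, for the whole second after the job is handed in: Flange flat in the nest (centre within 3 mm of the nest's, underside within 1.5 mm of its floor, tilt under 0.04 rad), arm within 0.03 rad of its stop, pad pressing on the flange with over 20 N, the knob slipped round the screw by one click (30 degrees) (all of step 3); the robot touches nothing.
It fails at once if the knob's limiter goes on to a second click (x of click_ball_c0 in the frame of knob_grip below 0.0084 m).
It fails at once if the arm's bar is shoved with more than 35 N (contact force between the fingers and swing_arm_c0 above 35 N).
It fails at once if another thing is moved by more than 20 mm (distance of any of tape_measure, parts_tin, spatter_spray, magnet_square from where it was at the start of the episode above 0.02 m).
It also fails if it takes over 72 s, if anything falls off the work surface, if the arm or the gripper's body presses on something with over 40 N, if the wrist force passes 120 N, or if a joint passes its speed limit or range.

## Working session

There is one attempt and no reset: what is moved stays moved. The work goes in short steps, Python scripts to look and compute and a shell command to move; the robot and the scene stay as the last step left them, time stands still between calls to the robot, and variables do not carry over. Pictures are saved under pics/ and viewed, at most 10 in all, crops included, and the job is handed in when it is done.

```bash
ls; mkdir -p pics; cat > h.py <<'E'
import numpy as np, cv2
from rig import bot
def save(f,n,crop=None,s=1):
    im=f["img"][:,:,::-1]
    if crop: im=im[crop[1]:crop[3],crop[0]:crop[2]]
    cv2.imwrite(n,cv2.resize(im,None,fx=s,fy=s,interpolation=cv2.INTER_CUBIC))
def campose(f,st=None):
    if "eye" in f: return np.array(f["eye"]),np.array(f["rotation"])
    T=np.eye(4);T[:3,:3]=st["eef_rot"];T[:3,3]=st["eef_pos"];T=T@np.array(f["T_tool_cam"])
    return T[:3,3],T[:3,:3]
def atz(f,px,z,st=None):
    e,R=campose(f,st)
    u=cv2.undistortPoints(np.array([[px]],float),np.array(f["camera_matrix"]),np.array(f["distortion"])).ravel()
    d=R@np.array([u[0],u[1],1.]); return (e+d*(z-e[2])/d[2])
def proj(f,P,st=None):
    e,R=campose(f,st)
    r,_=cv2.Rodrigues(R.T);t=-R.T@e
    return cv2.projectPoints(np.array(P,float).reshape(-1,1,3),r,t,np.array(f["camera_matrix"]),np.array(f["distortion"]))[0].reshape(-1,2)
E
python3 - <<'E'
from h import *
np.set_printoptions(precision=4,suppress=True)
Z=dict(flange_center=.006,nest_floor=.016,pivot_axis=.055,knob_grip=.083,tape_measure=0,parts_tin=0,spatter_spray=0,magnet_square=0)
st=bot.read_state();print(st["eef_rot"],st["clock"])
fs={n:bot.grab_frame(n) for n in("scene","side","wrist")}
for n,f in fs.items():
    print(n,campose(f,st)[0])
    for t,z in Z.items():
        for r in bot.mark_of(f,t)[:3]: print(n,t,round(r["score"],2),np.round(r["pixel"]),atz(f,r["pixel"],z,st)[:2])
a=np.vstack([fs["scene"]["img"],fs["side"]["img"]])[:,:,::-1]
cv2.imwrite("pics/a.png",cv2.resize(a,(400*1,600)))
save(fs["scene"],"pics/scene.png");save(fs["side"],"pics/side.png");save(fs["wrist"],"pics/wrist.png")
E
```

```text
pics
[[ 0.      1.     -0.0012]
 [ 1.     -0.      0.0001]
 [ 0.0001 -0.0012 -1.    ]] 0.0
scene [-0.2895 -0.7504  0.7625]
scene flange_center 0.88 [244. 244.] [0.4283 0.201 ]
scene flange_center 0.88 [274. 284.] [0.3691 0.0246]
scene flange_center 0.77 [199. 256.] [0.3168 0.2364]
scene nest_floor 0.84 [331. 261.] [ 0.5158 -0.0137]
scene nest_floor 0.73 [400. 240.] [ 0.7063 -0.0703]
scene pivot_axis 0.81 [368. 235.] [ 0.6192 -0.037 ]
scene knob_grip 0.71 [401. 238.] [ 0.6255 -0.1282]
scene tape_measure 0.6 [436. 379.] [ 0.3913 -0.4024]
scene parts_tin 0.96 [308. 211.] [0.6689 0.2171]
scene spatter_spray 0.72 [283. 194.] [0.6873 0.3402]
scene magnet_square 0.63 [490. 302.] [ 0.6667 -0.3552]
side [-0.091   1.0432  0.6963]
side flange_center 0.88 [259. 297.] [0.5193 0.1753]
side flange_center 0.62 [341. 288.] [0.3704 0.0407]
side flange_center 0.6 [332. 340.] [0.2969 0.2308]
side nest_floor 0.86 [295. 260.] [ 0.5306 -0.0102]
side pivot_axis 0.79 [266. 236.] [ 0.6268 -0.0214]
side knob_grip 0.68 [289. 212.] [ 0.6234 -0.1346]
side knob_grip 0.52 [313. 208.] [ 0.583  -0.1983]
side knob_gri
[... 151 characters left out ...]
easure 0.25 [267. 238.] [ 0.6805 -0.1046]
side parts_tin 0.61 [195. 290.] [0.6745 0.2226]
side spatter_spray 0.67 [156. 313.] [0.6869 0.3424]
side magnet_square 0.72 [313. 209.] [ 0.6678 -0.3587]
side magnet_square 0.25 [267. 239.] [ 0.6773 -0.0998]
wrist [0.6252 0.0726 0.3732]
wrist flange_center 0.95 [206.  31.] [0.5168 0.1685]
wrist flange_center 0.75 [ 83. 171.] [0.3718 0.0373]
wrist flange_center 0.6 [106.   3.] [0.4199 0.1983]
wrist nest_floor 0.67 [218. 211.] [ 0.5191 -0.005 ]
wrist pivot_axis 0.56 [314. 244.] [ 0.6198 -0.029 ]
wrist knob_grip 0.59 [312. 352.] [ 0.6171 -0.1296]
wrist tape_measure 0.67 [164. 468.] [ 0.3938 -0.3935]
wrist spatter_spray 0.23 [311. 352.] [ 0.6134 -0.1881]
```

View pics/scene.png

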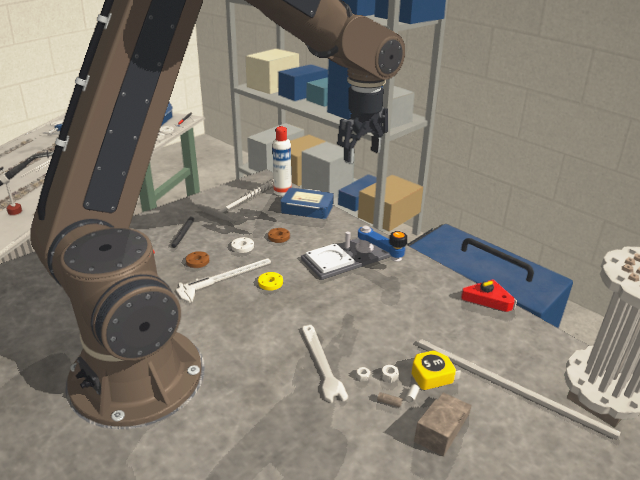

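View pics/wrist.png

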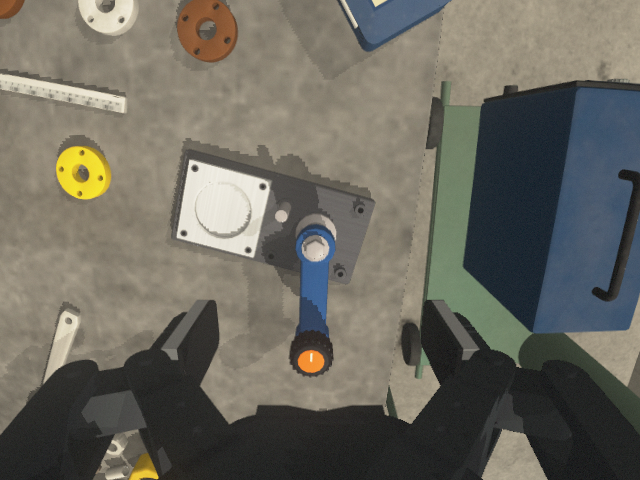

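Flange candidates in the scene picture: light grey/white (243,244), brown (197,259), brown (279,235) and yellow (270,282). By the description I want the light grey one at about (0.425, 0.20). The wrist picture shows the nest at (222,208), the hub at (314,244), the stop pillar at (281,215) and the knob at (312,355), with the arm pointing toward -y. Next I'll move over the flange for a close crop.

```bash
python3 -m crank '[[[0,0,0],[2.6,-4,0],0],[[0,0,0],[2.6,-4,0],0],[[0,0,0],[2.6,-4,0],0],[[0,0,0],[2.6,-4,0],0],[[0,0,0],[2.6,-3.8,0],0]]'; python3 -m crank '[[[0,0,0],[0,0,0],0],[[0,0,0],[0,0,0],0],[[0,0,0],[0,0,0],0],[[0,0,0],[0,0,0],0],[[0,0,0],[0,0,0],0]]'
python3 - <<'E'
from h import *
np.set_printoptions(precision=4,suppress=True)
st=bot.read_state();f=bot.grab_frame("wrist");print(st["eef_pos"],st["force"],campose(f,st))
for r in bot.mark_of(f,"flange_center"): print(r["score"],r["pixel"],atz(f,r["pixel"],.006,st))
p=proj(f,[.427,.2,.012],st)[0].astype(int);print(p)
cv2.imwrite("pics/w2full.png",f["img"][:,:,::-1])
save(f,"pics/w2.png",(max(p[0]-130,0),max(p[1]-100,0),p[0]+130,p[1]+100),2.5)
E
```

```text
clock: 1.85
eef_pos: [0.4252, 0.1307, 0.2314]
eef_rot: [[0.0, 1.0, 0.0], [1.0, -0.0, 0.0], [0.0, 0.0, -1.0]]
force: [0.1, 1.0, 0.8]
gripper_width: 0.0853
grip_force: 0.0
clock: 2.35
eef_pos: [0.4276, 0.1295, 0.2311]
eef_rot: [[0.001, 1.0, -0.0], [1.0, -0.001, -0.0], [-0.0, -0.0, -1.0]]
force: [0.3, 0.9, -0.5]
gripper_width: 0.0854
grip_force: 0.0
[0.4276 0.1295 0.2311] [ 0.253   0.9427 -0.4548] (array([0.428 , 0.2021, 0.3736]), array([[ 1.    , -0.0017, -0.0003],
       [-0.0018, -0.9561, -0.293 ],
       [ 0.0002,  0.293 , -0.9561]]))
0.8 [313.1, 137.7] [0.4214 0.1975 0.006 ]
0.77 [193.4, 114.6] [0.3012 0.2212 0.006 ]
0.71 [268.6, 286.2] [0.3693 0.0339 0.006 ]
0.6 [405.6, 168.0] [0.5173 0.1673 0.006 ]
[318 135]
```

View pics/w2.png

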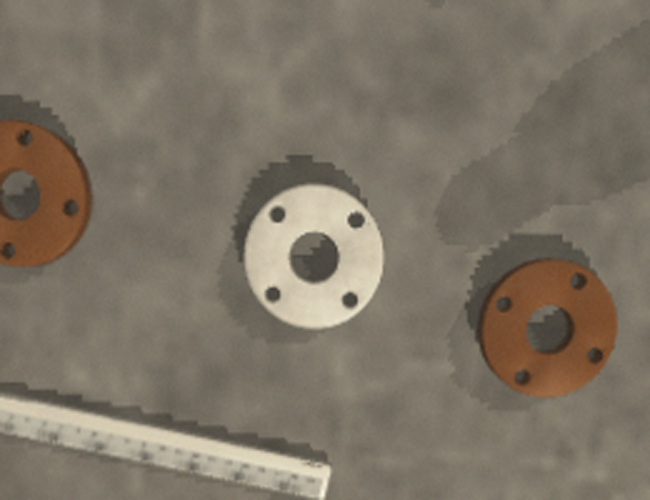

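The crop shows the plain light-grey flange at crop (314,256), flanked by the two brown ones, so the choice is confirmed. Next I'll turn the tool so the fingers close along the jig's y, clear of the pillar, and measure the flange in that orientation.

```bash
python3 -m crank '[[[0,0,-0.15],[0,0,0],0],[[0,0,-0.15],[0,0,0],0],[[0,0,-0.15],[0,0,0],0],[[0,0,-0.15],[0,0,0],0],[[0,0,-0.15],[0,0,0],0]]' >/dev/null; python3 -m crank '[[[0,0,-0.15],[0,0,0],0],[[0,0,-0.15],[0,0,0],0],[[0,0,-0.15],[0,0,0],0],[[0,0,-0.144],[0,0,0],0],[[0,0,0],[-2.3,3.3,0],0]]'>/dev/null;  python3 -m crank '[[[0,0,0],[-2.3,3.2,0],0],[[0,0,0],[0,0,0],0],[[0,0,0],[0,0,0],0],[[0,0,0],[0,0,0],0],[[0,0,0],[0,0,0],0]]'
cat >> h.py <<'E'
def circ(pts):
    A=np.c_[2*pts,np.ones(len(pts))];s=np.linalg.lstsq(A,(pts**2).sum(1),rcond=None)[0]
    return s[:2],np.sqrt(s[2]+s[:2]@s[:2])
def rel(st,P):  # world point in tool axes
    return np.array(st["eef_rot"]).T@(np.array(P)-st["eef_pos"])
def flange(f,st,z=.012,near=(.427,.2)):
    hsv=cv2.cvtColor(f["img"],cv2.COLOR_RGB2HSV)
    m=((hsv[...,1]<60)&(hsv[...,2]>165)).astype(np.uint8)
    best=None
    for c in cv2.findContours(m,cv2.RETR_EXTERNAL,cv2.CHAIN_APPROX_NONE)[0]:
        if cv2.contourArea(c)<800: continue
        P=np.array([atz(f,p,z,st)[:2] for p in c[:,0,:]])
        c0,r=circ(P);e=np.abs(np.linalg.norm(P-c0,axis=1)-r).mean()
        print("blob",c0,r,e)
        if np.linalg.norm(c0-near)<.03: best=c0
    return best
E
python3 - <<'E'
from h import *
np.set_printoptions(precision=4,suppress=True)
st=bot.read_state();f=bot.grab_frame("wrist");print(st["q"],st["eef_pos"],st["eef_rot"])
c=flange(f,st);print(c)
print("rel cm",rel(st,[*c,.012])*100, [ (r["score"],rel(st,atz(f,r["pixel"],.006,st))) for r in bot.mark_of(f,"flange_center")])
cv2.imwrite("pics/w3.png",f["img"][:,:,::-1])
E
```

```text
clock: 3.95
eef_pos: [0.486, 0.1825, 0.2314]
eef_rot: [[-0.974, 0.225, -0.0], [0.225, 0.974, -0.0], [0.0, -0.0, -1.0]]
force: [0.0, -0.2, 0.3]
gripper_width: 0.0849
grip_force: 0.0
[ 13.287   19.5362 104.0192  -0.0046  56.4501 -63.6826] [0.486  0.1825 0.2314] [[-0.9743  0.2254 -0.0001]
 [ 0.2254  0.9743 -0.0001]
 [ 0.0001 -0.0001 -1.    ]]
blob [ 0.5246 -0.0099] 0.048167383184607754 0.004202846749530561
blob [0.4218 0.1974] 0.027256031367623876 0.00019724087337532828
blob [0.3482 0.118 ] 0.048351481395350136 0.020766692867887106
[0.4218 0.1974]
rel cm [ 6.588   0.0157 21.9427] [(0.96, array([-0.0364, -0.0062,  0.2254])), (0.9, array([0.0662, 0.0009, 0.2254])), (0.81, array([ 0.0787, -0.169 ,  0.2254])), (0.69, array([ 0.1859, -0.0037,  0.2254]))]
```

```bash
python3 -m crank '[[[0,0,0],[3.3,0,3.3],0],[[0,0,0],[3.3,0,3.3],0],[[0,0,0],[0,0,5],0],[[0,0,0],[0,0,5],0],[[0,0,0],[0,0,4],0]]' 40; python3 -m crank '[[[0,0,0],[0,0,1.2],0],[[0,0,0],[0,0,0.9],0],[[0,0,0],[0,0,0],0],[[0,0,0],[0,0,0],0],[[0,0,0],[0,0,0],0]]'; python3 -m crank '[[[0,0,0],[0,0,0],0.3],[[0,0,0],[0,0,0],0.6],[[0,0,0],[0,0,0],0.6],[[0,0,0],[0,0,0],0.6],[[0,0,0],[0,0,0],0.6]]'
python3 - <<'E'
from h import *
f=bot.grab_frame("wrist");save(f,"pics/w4.png")
E
```

```text
clock: 4.55
eef_pos: [0.4216, 0.1976, 0.0238]
eef_rot: [[-0.974, 0.225, 0.0], [0.225, 0.974, 0.0], [-0.0, 0.0, -1.0]]
force: [1.5, 0.0, -0.4]
gripper_width: 0.0855
grip_force: 0.0
clock: 5.05
eef_pos: [0.4229, 0.1981, 0.0057]
eef_rot: [[-0.974, 0.225, 0.003], [0.225, 0.974, 0.001], [-0.002, 0.001, -1.0]]
force: [-0.1, 0.0, -0.1]
gripper_width: 0.0855
grip_force: 0.0
clock: 5.55
eef_pos: [0.4225, 0.1979, 0.0053]
eef_rot: [[-0.974, 0.225, 0.001], [0.225, 0.974, 0.0], [-0.001, 0.001, -1.0]]
force: [-0.6, -2.0, 15.3]
gripper_width: 0.0523
grip_force: 38.8
```

View pics/w4.png

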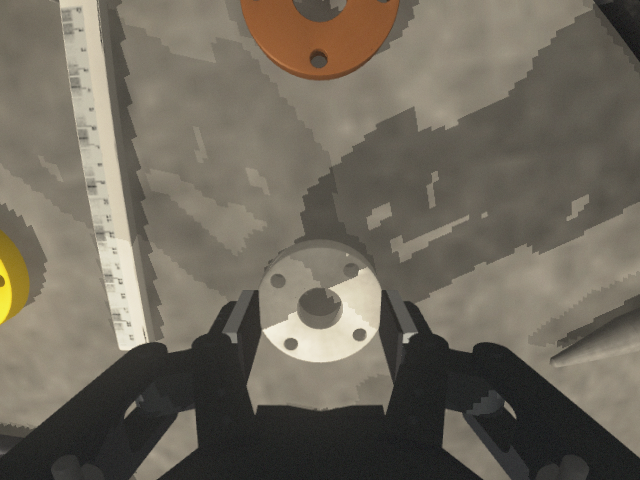

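The flange's bore shows at (318,305) between the pads. But the opening of 52 mm and 15 N upward suggest the tips are riding on the flange's upper edge. I'll reopen, go 4 mm lower and grip again.

```bash
python3 -m crank '[[[0,0,0],[0,0,0],0],[[0,0,0],[0,0,0],0],[[0,0,0],[0,0,0.4],0],[[0,0,0],[0,0,0],0],[[0,0,0],[0,0,0],0]]' 40; python3 - <<'E'
from h import *
f=bot.grab_frame("wrist");st=bot.read_state()
for c in [flange(f,st,.012,st["eef_pos"][:2])]: print(c, c is not None and rel(st,[*c,.012]))
E
python3 -m crank '[[[0,0,0],[0,0,0],0.2],[[0,0,0],[0,0,0],0.25],[[0,0,0],[0,0,0],0.3],[[0,0,0],[0,0,0],0.35],[[0,0,0],[0,0,0],0.4]]'; python3 -m crank '[[[0,0,0],[0,0,0],0.5],[[0,0,0],[0,0,0],0.6],[[0,0,0],[0,0,0],0.6],[[0,0,0],[0,0,0],0.6],[[0,0,0],[0,0,0],0.6]]'
```

```text
clock: 6.1
eef_pos: [0.422, 0.1978, 0.0]
eef_rot: [[-0.974, 0.225, -0.0], [0.225, 0.974, -0.0], [0.0, -0.0, -1.0]]
force: [0.1, -1.0, 0.6]
gripper_width: 0.0853
grip_force: 0.0
blob [0.42535997 0.19735847] 0.024698992432818118 0.002293507855131748
blob [0.3515434  0.12560128] 0.04342045446423065 0.018053308051750268
[0.42535997 0.19735847] [-0.00331393  0.00030634 -0.01187532]
clock: 6.65
eef_pos: [0.4223, 0.1979, 0.0008]
eef_rot: [[-0.974, 0.225, 0.001], [0.225, 0.974, 0.0], [-0.001, 0.0, -1.0]]
force: [-1.4, 0.7, 8.5]
gripper_width: 0.053
grip_force: 40.1
clock: 7.15
eef_pos: [0.4223, 0.1979, 0.0008]
eef_rot: [[-0.974, 0.225, 0.001], [0.225, 0.974, 0.0], [-0.001, 0.0, -1.0]]
force: [-2.4, 0.1, 8.7]
gripper_width: 0.0529
grip_force: 40.1
```

```bash
python3 -m crank '[[[0,0,0],[0,0,-1],0.6],[[0,0,0],[0,0,-4],0.6],[[0,0,0],[0,0,-5],0.6],[[0,0,0],[0,0,-5],0.6],[[0,0,0],[0,0,-5],0.6]]' 60; python3 -m crank '[[[0,0,0],[-1.7,-1.5,-4],0.6],[[0,0,0],[-3.3,-2.8,0],0.6],[[0,0,0],[-3.4,-3,0],0.6],[[0,0,0],[-3.4,-3,0],0.6],[[0,0,0],[-3.4,-3,0],0.6]]'; python3 -m crank '[[[0,0,0],[-3.4,-3,0],0.6],[[0,0,0],[-2,-1.6,0],0.6],[[0,0,0],[0,0,0],0.6],[[0,0,0],[0,0,0],0.6],[[0,0,0],[0,0,0],0.6]]'; python3 - <<'E'
from h import *
np.set_printoptions(precision=4,suppress=True)
st=bot.read_state();f=bot.grab_frame("wrist");save(f,"pics/w5.png")
print(st["eef_pos"],proj(f,[.519,-.008,.021],st))
for t,z in dict(nest_floor=.016,pivot_axis=.055,knob_grip=.083).items():
  for r in bot.mark_of(f,t)[:2]: w=atz(f,r["pixel"],z,st);print(t,r["score"],r["pixel"],w,rel(st,w))
E
```

```text
clock: 7.65
eef_pos: [0.4213, 0.1976, 0.2026]
eef_rot: [[-0.974, 0.225, -0.0], [0.225, 0.974, -0.0], [0.0, -0.0, -1.0]]
force: [2.1, -0.1, -2.8]
gripper_width: 0.0519
grip_force: 64.7
clock: 8.15
eef_pos: [0.5406, 0.0325, 0.2407]
eef_rot: [[-0.974, 0.225, -0.0], [0.225, 0.974, 0.0], [0.0, -0.0, -1.0]]
force: [0.9, 1.0, -2.9]
gripper_width: 0.052
grip_force: 64.7
clock: 8.65
eef_pos: [0.5818, -0.0221, 0.2404]
eef_rot: [[-0.975, 0.224, -0.001], [0.224, 0.975, 0.0], [0.001, 0.0, -1.0]]
force: [-0.3, -0.0, -4.2]
gripper_width: 0.0518
grip_force: 64.7
[ 0.5818 -0.0221  0.2404] [[321.4596 143.2081]]
nest_floor 0.86 [326.9, 148.1] [ 0.5251 -0.0037  0.016 ] [0.0592 0.0052 0.2244]
nest_floor 0.34 [232.3, 261.6] [ 0.6214 -0.134   0.016 ] [-0.0639 -0.1002  0.2243]
pivot_axis 0.89 [320.7, 253.4] [ 0.6209 -0.0322  0.055 ] [-0.0405 -0.0012  0.1853]
knob_grip 0.65 [216.7, 283.0] [ 0.6182 -0.1316  0.083 ] [-0.0602 -0.0985  0.1573]
```

View pics/w5.png

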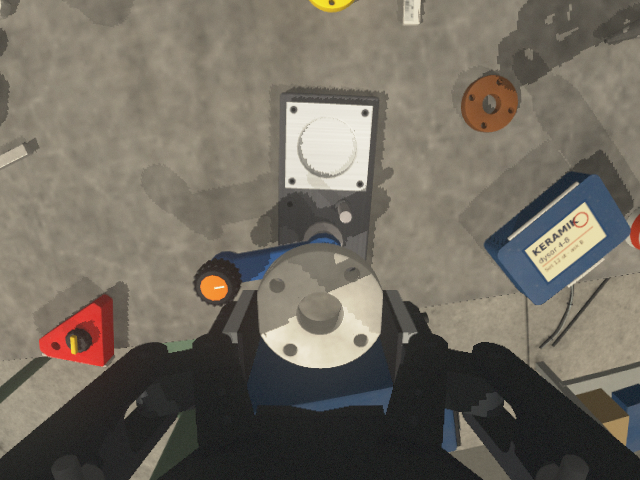

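The wrist picture shows the flange held with its bore at (320,312), the nest near (327,148), the pillar at (346,216), the hub at (322,240) and the knob at (215,287). Next I'll refine the nest centre and the held flange's centre by edge fits.

```bash
cat >> h.py <<'E'
def ring(f,st,c,r,z,band=.005,it=4,sgn=0,angs=None):
    g=cv2.GaussianBlur(cv2.cvtColor(f["img"],cv2.COLOR_RGB2GRAY),(0,0),.8).astype(np.float32)
    c=np.array(c[:2],float);rs=np.arange(r-band,r+band,.0002)
    for _ in range(it):
        P=[]
        for a in (np.arange(0,2*np.pi,.05) if angs is None else angs):
            d=np.array([np.cos(a),np.sin(a)])
            X=np.c_[c+rs[:,None]*d,np.full(len(rs),z)]
            u=proj(f,X,st).astype(np.float32)
            v=cv2.remap(g,u[:,0].reshape(1,-1),u[:,1].reshape(1,-1),cv2.INTER_LINEAR).ravel()
            dv=v[4:]-v[:-4];dv=dv*sgn if sgn else abs(dv)
            i=dv.argmax()
            if dv[i]>8: P.append(X[i+2,:2])
        P=np.array(P)
        for k in range(6):
            c1,r1=circ(P);e=abs(np.linalg.norm(P-c1,axis=1)-r1);P=P[e<max(.0006,1.8*np.median(e))]
        c=c1
    return c,r1,len(P),e.mean()
E
python3 - <<'E'
from h import *
np.set_printoptions(precision=4,suppress=True)
st=bot.read_state();f=bot.grab_frame("wrist")
for s in(0,1,-1):
    c=ring(f,st,[.5251,-.0037],.02925,.021,sgn=s);print("nest",s,c,rel(st,[*c[0],.021])[:2])
p=st["eef_pos"]
for s in(0,1,-1):
    c=ring(f,st,p,.028,p[2]+.0112,sgn=s);print("held",s,c,rel(st,[*c[0],0])[:2])
    c=ring(f,st,p,.0095,p[2]+.0112,sgn=s,band=.004);print("bore",s,c,rel(st,[*c[0],0])[:2])
g=f["img"].min(axis=2);m=(g>190).astype(np.uint8)
for c in cv2.findContours(m,cv2.RETR_EXTERNAL,cv2.CHAIN_APPROX_NONE)[0]:
    if cv2.contourArea(c)<3000: continue
    P=np.array([atz(f,q,.021,st)[:2] for q in c[:,0,:]]).astype(np.float32);b=cv2.minAreaRect(P*1000);print("block",b,rel(st,[b[0][0]/1000,b[0][1]/1000,0])[:2])
E
```

```text
nest 0 (array([ 0.5255, -0.0033]), np.float64(0.029135858283667285), 46, np.float64(0.00021438364075964287)) [0.0595 0.0056]
nest 1 (array([ 0.5241, -0.0034]), np.float64(0.03030909403848912), 76, np.float64(0.0001810121228313425)) [0.0609 0.0052]
nest -1 (array([ 0.5227, -0.0011]), np.float64(0.028186303465376795), 49, np.float64(0.00028228446250308395)) [0.0627 0.0071]
held 0 (array([ 0.5806, -0.0235]), np.float64(0.027450354387896895), 80, np.float64(0.00010199683215263788)) [ 0.0013 -0.0018]
bore 0 (array([ 0.5808, -0.0235]), np.float64(0.009985520702086371), 115, np.float64(0.00010748864616259575)) [ 0.0012 -0.0018]
held 1 (array([ 0.5754, -0.0236]), np.float64(0.028074747704469154), 40, np.float64(0.0007864136473690674)) [ 0.0064 -0.003 ]
bore 1 (array([ 0.5808, -0.0235]), np.float64(0.009982449889046242), 121, np.float64(0.0001054041012608707)) [ 0.0012 -0.0018]
held -1 (array([ 0.5806, -0.0235]), np.float64(0.027469901357485456), 88, np.float64(0.00012385198823682434)) [ 0.0013 -0.0018]
bore -1 (array([ 0.5758, -0.0225]), np.float64(0.008495303536368511), 39, np.float64(5.388932779503643e-05)) [ 0.0063 -0.0019]
block ((524.1033325195312, -3.1880111694335938), (83.78956604003906, 83.21312713623047), 74.58548736572266) [0.0609 0.0054]
```

```bash
python3 -m crank '[[[0,0,0],[3,0.35,0],0.6],[[0,0,0],[3,0.35,0],0.6],[[0,0,0],[0,0,5],0.6],[[0,0,0],[0,0,5],0.6],[[0,0,0],[0,0,5],0.6]]'; python3 -m crank '[[[0,0,0],[0,0,3],0.6],[[0,0,0],[0,0,2.2],0.6],[[0,0,0],[0,0,0],0.6],[[0,0,0],[0,0,0],0.6],[[0,0,0],[0,0,0],0.6]]'; python3 - <<'E'
from h import *
np.set_printoptions(precision=4,suppress=True)
st=bot.read_state();f=bot.grab_frame("wrist");save(f,"pics/w6.png")
p=st["eef_pos"];print(p)
c=ring(f,st,p,.028,p[2]+.0112);print("held",c,rel(st,[*c[0],0])[:2])
c=ring(f,st,p,.0095,p[2]+.0112,band=.004);print("bore",c,rel(st,[*c[0],0])[:2])
print(proj(f,[.5241,-.0032,.021],st))
E
```

```text
clock: 9.4
eef_pos: [0.5258, -0.0022, 0.0897]
eef_rot: [[-0.975, 0.224, 0.003], [0.224, 0.975, -0.0], [-0.003, 0.0, -1.0]]
force: [0.4, -1.2, -3.9]
gripper_width: 0.0522
grip_force: 64.7
clock: 9.9
eef_pos: [0.5265, -0.0025, 0.0397]
eef_rot: [[-0.974, 0.225, 0.002], [0.225, 0.974, -0.0], [-0.002, 0.0, -1.0]]
force: [0.5, -0.3, -2.5]
gripper_width: 0.0521
grip_force: 64.7
[ 0.5265 -0.0025  0.0397]
held (array([ 0.5233, -0.0039]), np.float64(0.028945031871410665), 48, np.float64(0.00017130620131931796)) [ 0.0029 -0.0021]
bore (array([ 0.5249, -0.004 ]), np.float64(0.010026274448279452), 88, np.float64(0.00011361757446206899)) [ 0.0013 -0.0018]
[[320.8137 282.1528]]
```

View pics/w6.png

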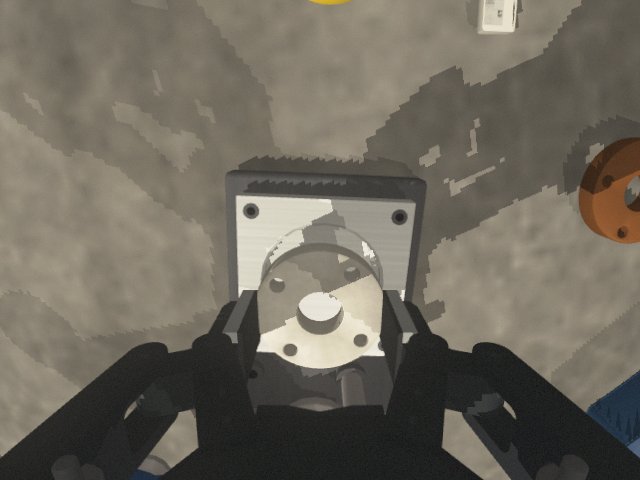

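The near view shows the nest's arc above the held flange (top at (320,225), sides near (263,268) and (382,270)), with block screws at (251,211) and (400,217). I'll fit the nest arc with fixed radius, and check it with the screws against the far picture.

```bash
cat > m.py <<'E'
from h import *
from scipy.optimize import least_squares
np.set_printoptions(precision=4,suppress=True)
def screw(f,px,st,w=9):
    g=255-f["img"].min(axis=2).astype(float);x,y=map(int,px)
    s=g[y-w:y+w+1,x-w:x+w+1];s=np.clip(s-140,0,None);yy,xx=np.mgrid[y-w:y+w+1,x-w:x+w+1]
    q=[(s*xx).sum()/s.sum(),(s*yy).sum()/s.sum()];return atz(f,q,.021,st)[:2]
def edges(f,st,c,r,z,angs,band=.003,sgn=0):
    g=cv2.GaussianBlur(cv2.cvtColor(f["img"],cv2.COLOR_RGB2GRAY),(0,0),.8).astype(np.float32)
    rs=np.arange(r-band,r+band,.0002);P=[]
    for a in angs:
        X=np.c_[np.array(c)+rs[:,None]*np.array([np.cos(a),np.sin(a)]),np.full(len(rs),z)]
        u=proj(f,X,st).astype(np.float32);v=cv2.remap(g,u[:,0].reshape(1,-1),u[:,1].reshape(1,-1),1).ravel()
        dv=v[3:]-v[:-3];dv=abs(dv) if not sgn else dv*sgn;i=dv.argmax()
        if dv[i]>8:P.append(X[i+1,:2])
    return np.array(P)
def fitr(P,c,r):
    o=least_squares(lambda q:np.linalg.norm(P-q,axis=1)-r,c,loss="soft_l1",f_scale=.0003);return o.x,np.median(abs(o.fun)),len(P)
E
python3 - <<'E'
from m import *
st=bot.read_state();f=bot.grab_frame("wrist");p=np.array(st["eef_pos"])
tx=np.arctan2(.225,-.974)
n=np.array([.5241,-.0032])
for s in(0,1,-1):
    c=n
    for k in range(4):
        P=edges(f,st,c,.02925,.021,tx+np.arange(-1.1,1.1,.04),sgn=s);c,e,m=fitr(P,c,.02925)
    print("nest",s,c,e,m,rel(st,[*c,0])[:2])
a,b=screw(f,(251,211),st),screw(f,(400,217),st);print("screws",a,b,rel(st,[*a,0])[:2],rel(st,[*b,0])[:2],np.linalg.norm(a-b))
c=p[:2]+[-.0013,-.0017]
for k in range(3):
    P=edges(f,st,c,.028,p[2]+.0112,tx+np.r_[np.arange(-.9,.9,.04),np.arange(2.4,3.9,.04)]);c,e,m=fitr(P,c,.0275)
print("held",c,e,m,rel(st,[*c,0])[:2])
# far picture screws relative to block centre measured there
f5=dict(f);f5["img"]=cv2.imread("pics/w5.png")[:,:,::-1]
s5=dict(eef_pos=np.array([.5818,-.0221,.2404]),eef_rot=np.array([[-.975,.224,-.001],[.224,.975,0],[.001,0,-1]]))
S=[screw(f5,q,s5,5) for q in((294,110),(369,112),(292,183),(360,184))]
print(S);print("far centre of screws",np.mean(S,0),"pair mid->centre",np.mean(S,0)-(S[0]+S[1])/2)
print("near centre via screws",(a+b)/2+np.mean(S,0)-(S[0]+S[1])/2, rel(st,[*((a+b)/2+np.mean(S,0)-(S[0]+S[1])/2),0])[:2])
E
```

```text
nest 0 [ 0.5239 -0.0028] 0.0005016681549181931 43 [ 0.0026 -0.0008]
nest 1 [ 0.5227 -0.0022] 0.000305369419683137 44 [ 0.0039 -0.0005]
nest -1 [ 0.5245 -0.0025] 0.00039021912213340476 35 [ 0.0021 -0.0004]
screws [ 0.4811 -0.0272] [0.4998 0.0403] [ 0.0388 -0.0342] [0.0357 0.0358] 0.07007910305416713
held [ 0.5246 -0.0041] 0.0002999964629950107 83 [ 0.0016 -0.002 ]
[array([ 0.481 , -0.0278]), array([0.5005, 0.0444]), array([ 0.5487, -0.0464]), array([0.5673, 0.0211])]
far centre of screws [ 0.5244 -0.0022] pair mid->centre [ 0.0336 -0.0105]
near centre via screws [ 0.5241 -0.0039] [ 0.0021 -0.0019]
```

```bash
cat >> m.py <<'E'
def rep(f,st,pa,pb):
    p=np.array(st["eef_pos"]);a,b=screw(f,pa,st),screw(f,pb,st)
    d=(b-a)/np.linalg.norm(b-a);n=(a+b)/2+.035*np.array([d[1],-d[0]])
    c=ring(f,st,p+[-.001,-.0017,0],.0095,p[2]+.0112,band=.004)
    print("span",np.linalg.norm(b-a),"nest",n,"bore",c[0],c[1:],"move cm",100*(rel(st,[*n,0])-rel(st,[*c[0],0]))[:2])
E
python3 -m crank '[[[0,0,0],[0.08,0.11,0.3],0.6],[[0,0,0],[0,0,0.5],0.6],[[0,0,0],[0,0,0.2],0.6],[[0,0,0],[0,0,0],0.6],[[0,0,0],[0,0,0],0.6]]'; python3 - <<'E'
from m import *
st=bot.read_state();f=bot.grab_frame("wrist");save(f,"pics/w7.png")
pr=proj(f,[[.4811,-.0272,.021],[.4998,.0403,.021]],st);print(pr)
rep(f,st,*pr)
tx=np.arctan2(.225,-.974)
for s in(0,-1):
    c=np.array([.5242,-.0028])
    for k in range(4):
        P=edges(f,st,c,.02925,.021,tx+np.arange(-1.1,1.1,.04),sgn=s);c,e,m=fitr(P,c,.02925)
    print("nest",s,c,e,m)
E
```

```text
clock: 10.5
eef_pos: [0.5252, -0.0013, 0.0282]
eef_rot: [[-0.974, 0.225, -0.0], [0.225, 0.974, 0.0], [0.0, -0.0, -1.0]]
force: [-0.3, -0.2, -3.1]
gripper_width: 0.0521
grip_force: 64.7
[[243.8278 219.5883]
 [402.2857 226.2663]]
span 0.0699479870283609 nest [ 0.5243 -0.0026] bore [ 0.5237 -0.0028] (np.float64(0.009956779476948271), 114, np.float64(0.00012339788656955635)) move cm [-0.0527  0.0304]
nest 0 [ 0.5272 -0.004 ] 0.00022841649904224368 55
nest -1 [ 0.5247 -0.0027] 0.00038230546209232913 25
```

```bash
python3 -m crank '[[[0,0,0],[-0.05,0.03,0.2],0.6],[[0,0,0],[0,0,0.2],0.6],[[0,0,0],[0,0,0.15],0.6],[[0,0,0],[0,0,0.15],0.6],[[0,0,0],[0,0,0],0.6]]'; python3 -m crank '[[[0,0,0],[0,0,0.1],0.6],[[0,0,0],[0,0,0.1],0.6],[[0,0,0],[0,0,0],0.6],[[0,0,0],[0,0,0],0.6],[[0,0,0],[0,0,0],0.6]]'
```

```text
clock: 11.05
eef_pos: [0.5257, -0.0011, 0.0211]
eef_rot: [[-0.974, 0.225, -0.0], [0.225, 0.974, 0.0], [0.0, -0.0, -1.0]]
force: [0.0, -0.3, -3.5]
gripper_width: 0.0519
grip_force: 64.7
clock: 11.55
eef_pos: [0.5258, -0.0011, 0.0194]
eef_rot: [[-0.974, 0.225, 0.0], [0.225, 0.974, -0.0], [-0.0, 0.0, -1.0]]
force: [-0.4, -0.9, -2.9]
gripper_width: 0.052
grip_force: 64.7
```

It is inside the rim with no contact. Continuing down.

```bash
python3 -m crank '[[[0,0,0],[0,0,0.1],0.6],[[0,0,0],[0,0,0],0.6],[[0,0,0],[0,0,0.1],0.6],[[0,0,0],[0,0,0],0.6],[[0,0,0],[0,0,0],0.6]]'; python3 -m crank '[[[0,0,0],[0,0,0.06],0.6],[[0,0,0],[0,0,0],0.6],[[0,0,0],[0,0,0],0.6],[[0,0,0],[0,0,0],0.6],[[0,0,0],[0,0,0],0.6]]'
```

```text
clock: 12.05
eef_pos: [0.5258, -0.0011, 0.0178]
eef_rot: [[-0.974, 0.225, 0.0], [0.225, 0.974, -0.0], [-0.0, 0.0, -1.0]]
force: [-2.3, 0.7, 5.2]
gripper_width: 0.0524
grip_force: 69.2
clock: 12.55
eef_pos: [0.5258, -0.0012, 0.0177]
eef_rot: [[-0.974, 0.225, 0.001], [0.225, 0.974, -0.0], [-0.001, 0.0, -1.0]]
force: [-3.7, -0.0, 13.6]
gripper_width: 0.0522
grip_force: 73.8
```

```bash
python3 -m crank '[[[0,0,0],[0,0,0],0.35],[[0,0,0],[0,0,0],0.2],[[0,0,0],[0,0,0],0],[[0,0,0],[0,0,0],0],[[0,0,0],[0,0,-1],0]]';  python3 -m crank '[[[0,0,0],[-2,0,-4],0],[[0,0,0],[-2,0,-4],0],[[0,0,0],[-2,0,-4],0],[[0,0,0],[0,0,0],0],[[0,0,0],[0,0,0],0]]'; python3 - <<'E'
from m import *
st=bot.read_state();f=bot.grab_frame("wrist");p=proj(f,[.5243,-.0026,.028],st)[0].astype(int);print(p,st["eef_pos"])
save(f,"pics/w8f.png");save(f,"pics/w8.png",(max(0,p[0]-200),max(0,p[1]-110),p[0]+110,p[1]+125),2.5)
for z in(.028,):
  for s in(0,-1): c=ring(f,st,[.5243,-.0026],.0095,z,band=.004,sgn=s);print("bore",c)
for r in bot.mark_of(f,"flange_center")[:2]:print(r,atz(f,r["pixel"],.022,st))
for t,z in dict(nest_floor=.016,pivot_axis=.055,knob_grip=.083).items():
  for r in bot.mark_of(f,t)[:2]: w=atz(f,r["pixel"],z,st);print(t,r["score"],r["pixel"],w)
E
```

```text
clock: 13.05
eef_pos: [0.5252, -0.0011, 0.0261]
eef_rot: [[-0.974, 0.225, -0.002], [0.225, 0.974, 0.0], [0.002, -0.0, -1.0]]
force: [-0.8, 0.2, 0.2]
gripper_width: 0.0854
grip_force: 0.0
clock: 13.55
eef_pos: [0.5843, -0.0147, 0.1478]
eef_rot: [[-0.974, 0.225, 0.002], [0.225, 0.974, -0.0], [-0.002, 0.0, -1.0]]
force: [-0.6, 0.8, -0.9]
gripper_width: 0.0855
grip_force: 0.0
[319 150] [ 0.5843 -0.0147  0.1478]
bore (array([ 0.5247, -0.0032]), np.float64(0.010053550975836647), 99, np.float64(0.00010388949039782362))
bore (array([0.5167, 0.0014]), np.float64(0.009611598848158112), 23, np.float64(0.0011050544352011313))
{'pixel': [532.0, 94.2], 'score': 0.81} [0.5182 0.1588 0.022 ]
{'pixel': [320.1, 152.8], 'score': 0.57} [ 0.5261 -0.0029  0.022 ]
nest_floor 0.17 [597.7, 258.7] [0.6654 0.2136 0.016 ]
pivot_axis 0.74 [310.0, 293.9] [ 0.6214 -0.0325  0.055 ]
knob_grip 0.97 [167.1, 335.3] [ 0.6174 -0.1322  0.083 ]
knob_grip 0.19 [312.9, 293.2] [ 0.6083 -0.0266  0.083 ]
```

View pics/w8.png

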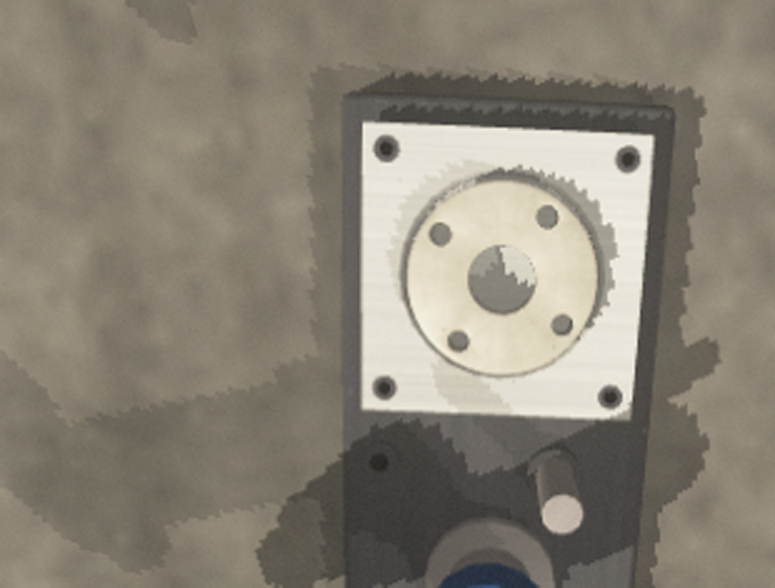

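The flange sits concentric in the nest: bore at crop (502,280), even rim all round, pillar at (562,512). Measured, its bore is at (0.5247, -0.0032) against the nest's (0.5243, -0.0026). Next, shut the fingers and go to the far side of the bar.

```bash
python3 -m crank '[[[0,0,-0.1],[0,0,0],1],[[0,0,-0.09],[0,0,0],1],[[0,0,0],[-2.56,-2.06,0],1],[[0,0,0],[-2.56,-2.06,0],1],[[0,0,0],[-2.56,-2.06,0],1]]'; python3 -m crank '[[[0,0,0],[0,0,0],1],[[0,0,0],[0,0,0],1],[[0,0,0],[0,0,0],1],[[0,0,0],[0,0,0],1],[[0,0,0],[0,0,0],1]]'; python3 - <<'E'
from m import *
st=bot.read_state();print(st["q"])
P=np.array([.621,-.028,.055]);print("pivot in tool",rel(st,P)*100)
f=bot.grab_frame("wrist");save(f,"pics/w9.png")
for t,z in dict(pivot_axis=.055,knob_grip=.083).items():
  for r in bot.mark_of(f,t)[:2]: w=atz(f,r["pixel"],z,st);print(t,r["score"],r["pixel"],w)
E
```

```text
clock: 14.3
eef_pos: [0.6592, -0.0797, 0.146]
eef_rot: [[-0.999, 0.036, -0.001], [0.036, 0.999, 0.0], [0.001, 0.0, -1.0]]
force: [-0.0, -0.0, 0.0]
gripper_width: 0.0122
grip_force: 0.0
clock: 14.8
eef_pos: [0.6584, -0.0786, 0.1469]
eef_rot: [[-0.999, 0.036, 0.0], [0.036, 0.999, 0.0], [-0.0, 0.0, -1.0]]
force: [-0.6, -1.0, -0.4]
gripper_width: -0.0003
grip_force: 0.0
[ -12.5158   36.1024   88.4657    0.002    55.4281 -100.4436]
pivot in tool [3.918  4.9249 9.1926]
pivot_axis 0.82 [393.4, 186.5] [ 0.6203 -0.0298  0.055 ]
knob_grip 0.79 [234.7, 194.7] [ 0.6175 -0.1297  0.083 ]
```

View pics/w9.png

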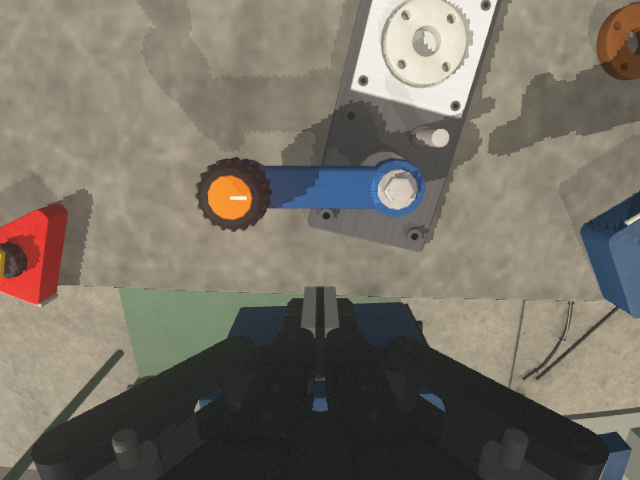

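The bar is horizontal in the picture from hub (396,190) to knob (231,198). The shut fingers at (320,290) sit level with its middle, on the side away from the nest. Going down beside it, then approaching.

```bash
python3 -m crank '[[[0,0,0],[0,0,4],1],[[0,0,0],[0,0,3],1],[[0,0,0],[0,0,2.2],1],[[0,0,0],[0,0,0],1],[[0,0,0],[0,0,0],1]]'; python3 -m crank '[[[0,0,0],[0.4,0,0],1],[[0,0,0],[0.4,0,0],1],[[0,0,0],[0.4,0,0],1],[[0,0,0],[0.3,0,0],1],[[0,0,0],[0,0,0],1]]'; python3 -m crank '[[[0,0,0.1],[0.51,-0.22,0],1],[[0,0,0.1],[0.51,-0.22,0],1],[[0,0,0.1],[0.51,-0.22,0],1],[[0,0,0],[0,0,0],1],[[0,0,0],[0,0,0],1]]'; python3 - <<'E'
from m import *
st=bot.read_state();P=np.array([.621,-.028,.055]);print("pivot in tool",rel(st,P)*100)
E
```

```text
clock: 15.45
eef_pos: [0.6589, -0.0792, 0.0552]
eef_rot: [[-0.999, 0.037, 0.0], [0.037, 0.999, -0.0], [-0.0, -0.0, -1.0]]
force: [-0.4, -1.1, 0.8]
gripper_width: -0.0002
grip_force: 0.0
clock: 15.95
eef_pos: [0.6434, -0.0787, 0.0551]
eef_rot: [[-0.999, 0.037, 0.0], [0.037, 0.999, -0.0], [-0.0, -0.0, -1.0]]
force: [0.4, -0.1, -0.8]
gripper_width: 0.0002
grip_force: 0.0
clock: 16.45
eef_pos: [0.6278, -0.0831, 0.0548]
eef_rot: [[-0.945, 0.328, 0.0], [0.328, 0.945, 0.0], [-0.0, 0.0, -1.0]]
force: [0.8, -0.0, -0.7]
gripper_width: 0.0003
grip_force: 0.0
pivot in tool [ 2.4545  4.9852 -0.0191]
```

```bash
python3 -m crank '[[[0,0,0.1],[0.51,-0.22,0],1],[[0,0,0.1],[0.51,-0.22,0],1],[[0,0,0.1],[0.51,-0.22,0],1],[[0,0,0.1],[0.51,-0.22,0],1],[[0,0,0.1],[0.51,-0.22,0],1]]'; python3 -m crank '[[[0,0,0.1],[0.51,-0.22,0],1],[[0,0,0.1],[0.51,-0.22,0],1],[[0,0,0.1],[0.51,-0.22,0],1],[[0,0,0.1],[0.51,-0.22,0],1],[[0,0,0.1],[0.51,-0.22,0],1]]';  python3 -m crank '[[[0,0,0.1],[0.51,-0.22,0],1],[[0,0,0.1],[0.51,-0.22,0],1],[[0,0,0],[0,0,0],1],[[0,0,0],[0,0,0],1],[[0,0,0],[0,0,0],1]]'; python3 - <<'E'
from m import *
st=bot.read_state();P=np.array([.621,-.028,.055]);print("pivot in tool",rel(st,P)*100)
R=st["eef_rot"];print("tool x deg",np.degrees(np.arctan2(R[1][0],R[0][0])))
f=bot.grab_frame("scene")
for n in("scene","side"):
  f=bot.grab_frame(n)
  for r in bot.mark_of(f,"knob_grip")[:3]: print(n,r["score"],atz(f,r["pixel"],.083))
E
```

```text
clock: 16.95
eef_pos: [0.6009, -0.08, 0.0549]
eef_rot: [[-0.669, 0.743, 0.001], [0.743, 0.669, -0.001], [-0.001, 0.0, -1.0]]
force: [0.6, -3.9, 0.3]
gripper_width: -0.0001
grip_force: 1.6
clock: 17.45
eef_pos: [0.5783, -0.0637, 0.0548]
eef_rot: [[-0.231, 0.973, 0.0], [0.973, 0.231, -0.001], [-0.001, 0.0, -1.0]]
force: [-0.6, -3.5, 1.2]
gripper_width: 0.0001
grip_force: 1.6
clock: 17.95
eef_pos: [0.5723, -0.0542, 0.0547]
eef_rot: [[-0.037, 0.999, 0.0], [0.999, 0.037, -0.0], [-0.0, 0.0, -1.0]]
force: [-0.1, -0.2, 0.4]
gripper_width: -0.0003
grip_force: 0.0
pivot in tool [ 2.4419  4.9628 -0.0295]
tool x deg 92.12178602360832
scene 0.83 [ 0.5222 -0.0264  0.083 ]
scene 0.6 [0.5845 0.2204 0.083 ]
side 0.46 [ 0.5105 -0.0216  0.083 ]
```

```bash
python3 -m crank '[[[0,0,0.05],[0.25,-0.12,0],1],[[0,0,0.05],[0.25,-0.12,0],1],[[0,0,0.05],[0.25,-0.12,0],1],[[0,0,0.05],[0.25,-0.12,0],1],[[0,0,0],[0,0,0],1]]'; python3 -m crank '[[[0,0,0.03],[0.15,-0.07,0],1],[[0,0,0],[0,0,0],1],[[0,0,0.03],[0.15,-0.07,0],1],[[0,0,0],[0,0,0],1],[[0,0,0],[0,0,0],1]]'
```

```text
clock: 18.7
eef_pos: [0.5676, -0.0438, 0.0547]
eef_rot: [[0.165, 0.986, -0.0], [0.986, -0.165, 0.0], [0.0, -0.0, -1.0]]
force: [0.1, -0.3, -0.0]
gripper_width: 0.0003
grip_force: 0.0
clock: 19.2
eef_pos: [0.5669, -0.0408, 0.0547]
eef_rot: [[0.222, 0.975, 0.0], [0.975, -0.222, 0.0], [0.0, 0.0, -1.0]]
force: [-0.2, -0.0, -0.4]
gripper_width: 0.0001
grip_force: 0.0
```

```bash
python3 -m crank '[[[0,0,0],[0.1,0,0],1],[[0,0,0],[0,0,0],1],[[0,0,0],[0.05,0,0],1],[[0,0,0],[0,0,0],1],[[0,0,0],[0,0,0],1]]'
```

```text
clock: 19.7
eef_pos: [0.567, -0.0393, 0.0547]
eef_rot: [[0.224, 0.975, -0.0], [0.975, -0.224, 0.0], [-0.0, -0.0, -1.0]]
force: [-2.2, -1.8, 0.1]
gripper_width: -0.0
grip_force: 1.2
```

```bash
for i in 1; do python3 -m crank '[[[0,0,0],[0.1,0,0],1],[[0,0,0],[0,0,0],1],[[0,0,0],[0,0,0],1],[[0,0,0],[0,0,0],1],[[0,0,0],[0,0,0],1]]'|sed -n '2p;4p'; python3 -m crank '[[[0,0,0],[0.1,0,0],1],[[0,0,0],[0,0,0],1],[[0,0,0],[0,0,0],1],[[0,0,0],[0,0,0],1],[[0,0,0],[0,0,0],1]]'|sed -n '2p;4p'; done
```

```text
eef_pos: [0.5673, -0.0383, 0.0547]
force: [-2.7, -2.1, -0.6]
eef_pos: [0.5674, -0.0381, 0.0547]
force: [-4.7, -9.7, -1.0]
```

Force rose to about 11 N while the tip stood still, so the bar is against its stop. Backing off and looking from above.

```bash
python3 -m crank '[[[0,0,0],[-1,0,0],1],[[0,0,0],[-2,0,0],1],[[0,0,0],[-1,0,-4],1],[[0,0,0],[-1,0,-4.5],1],[[0,0,0],[-1,2,-4.5],0]]';python3 -m crank '[[[0,0,0],[0,2,-4],0],[[0,0,0],[0,0,0],0],[[0,0,0],[0,0,0],0],[[0,0,0],[0,0,0],0],[[0,0,0],[0,0,0],0]]'; python3 - <<'E'
from m import *
st=bot.read_state();f=bot.grab_frame("wrist");save(f,"pics/w10.png");print(st["q"],st["eef_pos"])
for t,z in dict(nest_floor=.016,pivot_axis=.055,knob_grip=.083,flange_center=.022).items():
  for r in bot.mark_of(f,t)[:2]: w=atz(f,r["pixel"],z,st);print(t,r["score"],r["pixel"],w)
hsv=cv2.cvtColor(f["img"],cv2.COLOR_RGB2HSV);m=((hsv[...,0]<18)&(hsv[...,0]>8)&(hsv[...,1]>180)&(hsv[...,2]>150)).astype(np.uint8)
n,l,s,c=cv2.connectedComponentsWithStats(m)
for i in range(1,n):
  if s[i,4]>150: print("cap",c[i],s[i,4],atz(f,c[i],.096,st))
E
```

```text
clock: 21.2
eef_pos: [0.5724, -0.1004, 0.1862]
eef_rot: [[0.224, 0.975, -0.001], [0.975, -0.224, 0.001], [0.001, -0.001, -1.0]]
force: [1.3, -0.5, 0.2]
gripper_width: 0.0133
grip_force: 0.0
clock: 21.7
eef_pos: [0.5924, -0.1044, 0.2232]
eef_rot: [[0.224, 0.975, -0.002], [0.975, -0.224, 0.001], [0.0, -0.002, -1.0]]
force: [-0.4, 0.3, -0.7]
gripper_width: 0.0848
grip_force: 0.0
[-16.2912  26.7165  93.2187   0.0111  60.1853  -3.3572] [ 0.5924 -0.1044  0.2232]
pivot_axis 0.86 [330.6, 128.2] [ 0.6192 -0.0318  0.055 ]
knob_grip 0.93 [202.8, 120.1] [ 0.5233 -0.0032  0.083 ]
flange_center 0.69 [75.0, 121.9] [0.381  0.0336 0.022 ]
flange_center 0.2 [330.4, 127.1] [ 0.6203 -0.0306  0.022 ]
cap [197.5325 118.5998] 847 [ 0.5238 -0.0026  0.096 ]
```

View pics/w10.png

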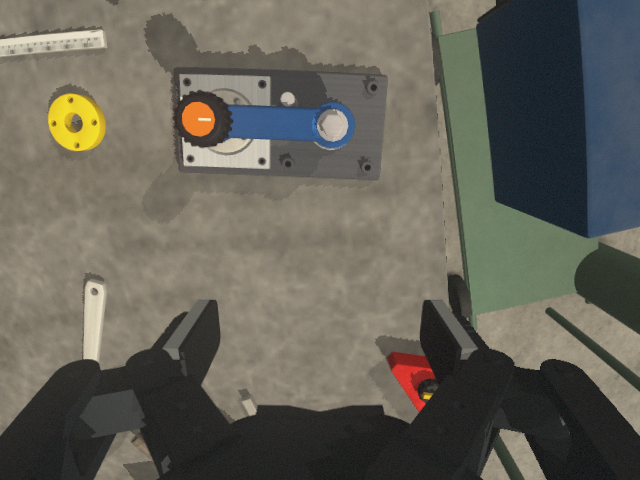

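The arm is closed: knob cap at (198,119), and bar lying against the pillar at (288,99). The cap measures (0.5238, -0.0026), over the nest. Next I'll move above the knob and wind the last joint back so one grasp can cover all the turning.

```bash
python3 -m crank '[[[0,0,0],[2.85,-2.95,0],0],[[0,0,0],[2.85,-2.95,0],0],[[0,0,0],[2.85,-2.95,0],0],[[0,0,-0.15],[0,0,0],0],[[0,0,-0.15],[0,0,0],0]]' >/dev/null;python3 -m crank '[[[0,0,-0.15],[0,0,0],0],[[0,0,-0.15],[0,0,0],0],[[0,0,-0.15],[0,0,0],0],[[0,0,-0.15],[0,0,0],0],[[0,0,-0.15],[0,0,0],0]]' >/dev/null;python3 -m crank '[[[0,0,-0.15],[0,0,0],0],[[0,0,-0.15],[0,0,0],0],[[0,0,-0.15],[0,0,0],0],[[0,0,-0.15],[0,0,0],0],[[0,0,-0.15],[0,0,0],0]]' >/dev/null;python3 -m crank '[[[0,0,-0.15],[0,0,0],0],[[0,0,-0.15],[0,0,0],0],[[0,0,-0.15],[0,0,0],0],[[0,0,-0.15],[0,0,0],0],[[0,0,-0.15],[0,0,0],0]]' >/dev/null; python3 -m crank '[[[0,0,0],[0,0,0],0],[[0,0,0],[0,0,0],0],[[0,0,0],[0,0,0],0],[[0,0,0],[0,0,0],0],[[0,0,0],[0,0,0],0]]'; python3 - <<'E'
from m import *
st=bot.read_state();print(st["q"],st["wrist_torque"],"knob in tool cm",100*rel(st,[.5253,-.0013,.073]))
f=bot.grab_frame("wrist")
for r in bot.mark_of(f,"knob_grip")[:2]: print(r["score"],r["pixel"],atz(f,r["pixel"],.083,st))
for n in("scene","side"):
  g=bot.grab_frame(n)
  for r in bot.mark_of(g,"knob_grip")[:2]: print(n,r["score"],atz(g,r["pixel"],.083))
E
```

```text
clock: 24.45
eef_pos: [0.5259, -0.0016, 0.2245]
eef_rot: [[-0.73, -0.683, 0.0], [-0.683, 0.73, -0.0], [-0.0, -0.0, -1.0]]
force: [0.1, -0.0, 0.6]
gripper_width: 0.0855
grip_force: 0.0
[  -7.3701   20.5444  103.6224    0.0002   55.8291 -140.4552] [ 0.015  -0.0005 -0.047 ] knob in tool cm [ 0.0289  0.0654 15.1499]
0.63 [324.1, 223.4] [ 0.5223 -0.0025  0.083 ]
scene 0.82 [ 0.5139 -0.0001  0.083 ]
scene 0.33 [ 0.3172 -0.4367  0.083 ]
side 0.6 [0.5243 0.0014 0.083 ]
```

```bash
python3 -m crank '[[[0,0,0],[0.1,0.1,5],0],[[0,0,0],[0,0,5],0],[[0,0,0],[0,0,3],0],[[0,0,0],[0,0,1.9],0],[[0,0,0],[0,0,0],0]]' 30; python3 -m crank '[[[0,0,0],[0,0,0],0.3],[[0,0,0],[0,0,0],0.45],[[0,0,0],[0,0,0],0.7],[[0,0,0],[0,0,0],0.7],[[0,0,0],[0,0,0],0.7]]'; python3 -c "
from h import *;st=bot.read_state();print(st['q'],st['wrist_torque'],np.array(st['eef_rot']).T@np.array(st['force']))"
```

```text
clock: 25.25
eef_pos: [0.5235, -0.0014, 0.0733]
eef_rot: [[-0.73, -0.684, -0.004], [-0.684, 0.73, 0.001], [0.003, 0.003, -1.0]]
force: [-0.3, 0.7, 0.9]
gripper_width: 0.0857
grip_force: 0.0
clock: 25.75
eef_pos: [0.5246, -0.0015, 0.0768]
eef_rot: [[-0.729, -0.684, 0.001], [-0.684, 0.729, -0.0], [-0.001, -0.001, -1.0]]
force: [-3.7, 1.1, 7.9]
gripper_width: 0.0409
grip_force: 31.8
[-7.37680611e+00  3.25679852e+01  1.11826602e+02  4.64835244e-05
  3.55394158e+01 -1.40540752e+02] [ 0.06899683  0.48937218 -0.02484176] [ 1.91562592  3.36320009 -7.86323272]
```

```bash
cat > t.py <<'E'
from h import *
st=bot.read_state();R=np.array(st["eef_rot"])
print("clk",round(st["clock"],2),"tz",round(st["wrist_torque"][2],3),"q6",round(st["q"][5],1),"toolF",np.round(R.T@np.array(st["force"]),1),"z",round(st["eef_pos"][2],4),"w",round(st["gripper_width"],4),"g",round(st["grip_force"]))
E
python3 -m crank '[[[0,0,0],[0,0,0],0.7],[[0,0,0],[0,0,0],0.7],[[0,0,0.05],[0,0,0.01],0.7],[[0,0,0.1],[0,0,0.02],0.7],[[0,0,0.1],[0,0,0.02],0.7]]' 90 >/dev/null; python3 t.py; python3 -m crank '[[[0,0,0.06],[0,0,0.01],0.7],[[0,0,0.06],[0,0,0.01],0.7],[[0,0,0.06],[0,0,0.01],0.7],[[0,0,0.06],[0,0,0.01],0.7],[[0,0,0.06],[0,0,0.01],0.7]]' >/dev/null; python3 t.py
```

```text
clk 26.25 tz 0.332 q6 -126.0 toolF [  2.6   4.  -13.5] z 0.0766 w 0.0396 g 89
clk 26.75 tz 0.389 q6 -108.9 toolF [  3.7   2.7 -11.9] z 0.0762 w 0.0391 g 89
```

```bash
python3 -m crank '[[[0,0,0.05],[0,0,0.01],0.7],[[0,0,0.05],[0,0,0.01],0.7],[[0,0,0.05],[0,0,0.01],0.7],[[0,0,0.05],[0,0,0.01],0.7],[[0,0,0.05],[0,0,0.01],0.7]]' >/dev/null; python3 t.py
```

```text
clk 27.25 tz 0.315 q6 -94.6 toolF [  3.9   0.8 -12.8] z 0.0757 w 0.0395 g 89
```

```bash
python3 -m crank '[[[0,0,0.04],[0,0,0.01],0.7],[[0,0,0.04],[0,0,0.01],0.7],[[0,0,0.04],[0,0,0.01],0.7],[[0,0,0.04],[0,0,0.01],0.7],[[0,0,0.04],[0,0,0.01],0.7]]' >/dev/null; python3 t.py
```

```text
clk 27.75 tz 0.308 q6 -83.2 toolF [  5.4  -0.4 -14.7] z 0.0753 w 0.0391 g 89
```

```bash
python3 -m crank '[[[0,0,0.04],[0,0,0.01],0.7],[[0,0,0.04],[0,0,0.01],0.7],[[0,0,0.04],[0,0,0.01],0.7],[[0,0,0.04],[0,0,0.01],0.7],[[0,0,0.04],[0,0,0.01],0.7]]' >/dev/null; python3 t.py
```

```text
clk 28.25 tz 0.343 q6 -71.7 toolF [  4.   -2.3 -16. ] z 0.0748 w 0.0393 g 89
```

```bash
python3 -m crank '[[[0,0,0.04],[0,0,0.01],0.7],[[0,0,0.04],[0,0,0.01],0.7],[[0,0,0.04],[0,0,0.01],0.7],[[0,0,0.04],[0,0,0.01],0.7],[[0,0,0.04],[0,0,0.01],0.7]]' >/dev/null; python3 t.py
```

```text
clk 28.75 tz 0.312 q6 -60.3 toolF [  4.9  -4.  -18.3] z 0.0744 w 0.0393 g 90
```

```bash
python3 -m crank '[[[0,0,0.04],[0,0,0.005],0.7],[[0,0,0.04],[0,0,0.005],0.7],[[0,0,0.04],[0,0,0.005],0.7],[[0,0,0.04],[0,0,0.005],0.7],[[0,0,0.04],[0,0,0.005],0.7]]' >/dev/null; python3 t.py
```

```text
clk 29.25 tz 0.39 q6 -48.8 toolF [  3.7  -5.4 -16.8] z 0.0741 w 0.0391 g 90
```

```bash
python3 -m crank '[[[0,0,0.04],[0,0,0.005],0.7],[[0,0,0.04],[0,0,0.005],0.7],[[0,0,0.04],[0,0,0.005],0.7],[[0,0,0.04],[0,0,0.005],0.7],[[0,0,0.04],[0,0,0.005],0.7]]' >/dev/null; python3 t.py
```

```text
clk 29.75 tz 0.282 q6 -37.3 toolF [  3.1  -5.8 -17.3] z 0.0738 w 0.0391 g 90
```

```bash
python3 -m crank '[[[0,0,0.04],[0,0,0.008],0.7],[[0,0,0.04],[0,0,0.008],0.7],[[0,0,0.04],[0,0,0.008],0.7],[[0,0,0.04],[0,0,0.008],0.7],[[0,0,0.04],[0,0,0.008],0.7]]' >/dev/null; python3 t.py
```

```text
clk 30.25 tz 0.35 q6 -25.9 toolF [  2.6  -7.8 -22.3] z 0.0736 w 0.0392 g 90
```

```bash
python3 -m crank '[[[0,0,0.04],[0,0,0.008],0.7],[[0,0,0.04],[0,0,0.008],0.7],[[0,0,0.04],[0,0,0.008],0.7],[[0,0,0.04],[0,0,0.008],0.7],[[0,0,0.04],[0,0,0.008],0.7]]' >/dev/null; python3 t.py
```

```text
clk 30.75 tz 0.349 q6 -14.4 toolF [  2.5  -9.8 -26.2] z 0.0735 w 0.0391 g 91
```

```bash
cat > line.py <<'E'
from h import *
def run(n):
    st=bot.read_state();f=bot.grab_frame(n);hsv=cv2.cvtColor(f["img"],cv2.COLOR_RGB2HSV).astype(int)
    m=((hsv[...,0]<20)&(hsv[...,0]>6)&(hsv[...,1]>170)&(hsv[...,2]>110)).astype(np.uint8)
    c0=proj(f,[.5245,-.0015,.094],st)[0];yy,xx=np.mgrid[:480,:640];m[(xx-c0[0])**2+(yy-c0[1])**2>70**2]=0
    n_,l,s,c=cv2.connectedComponentsWithStats(m)
    if n_<2: print(n,"no cap",c0);return
    i=1+s[1:,4].argmax();cap=(l==i).astype(np.uint8)
    hull=cv2.convexHull(np.argwhere(cap)[:,::-1].astype(np.int32));H=np.zeros_like(cap);cv2.fillConvexPoly(H,hull,1)
    w=(H>0)&(hsv[...,1]<110)
    M=cv2.moments(hull);cc=np.array([M["m10"],M["m01"]])/M["m00"]
    C=atz(f,cc,.094,st)[:2]
    if w.sum()==0: print(n,"cap",cc,s[i,4],"no line");return
    p=np.argwhere(w)[:,::-1].mean(0);L=atz(f,p,.094,st)[:2];d=L-C
    print(n,"cap",cc.round(1),s[i,4],C.round(4),"line px",w.sum(),"angle",np.degrees(np.arctan2(d[1],d[0])).round(1),"len",np.linalg.norm(d).round(4))
    if n=="wrist": x,y=map(int,cc);save(f,"pics/cap%d.png"%(st["clock"]*100),(max(0,x-60),max(0,y-60),x+60,y+60),4)
import sys
for n in sys.argv[1:]: run(n)
E
python3 line.py wrist scene side
```

```text
wrist cap [319.3 326.6] 2545 [ 0.524  -0.0022] line px 101 angle -134.7 len 0.0049
scene cap [280.21333333 230.97333333] 44 no line
side no cap [295.53233708 234.68515437]
```

The cap's line reads -135°, against -139° expected from the last joint, so the grip doesn't slip. The growing axial force suggests the pad now bears. Continuing without following down.

```bash
python3 -m crank '[[[0,0,0.03],[0,0,0],0.7],[[0,0,0.03],[0,0,0],0.7],[[0,0,0.03],[0,0,0],0.7],[[0,0,0.03],[0,0,0],0.7],[[0,0,0.03],[0,0,0],0.7]]' >/dev/null; python3 t.py
```

```text
clk 31.4 tz 0.118 q6 -5.8 toolF [  0.1  -8.9 -25.8] z 0.0735 w 0.0391 g 91
```

```bash
python3 -m crank '[[[0,0,0.03],[0,0,0],0.7],[[0,0,0.03],[0,0,0],0.7],[[0,0,0.03],[0,0,0],0.7],[[0,0,0.03],[0,0,0],0.7],[[0,0,0.03],[0,0,0],0.7]]' >/dev/null; python3 t.py
```

```text
clk 31.9 tz 0.166 q6 2.8 toolF [ -0.6 -10.8 -27.1] z 0.0735 w 0.0393 g 91
```

```bash
python3 -m crank '[[[0,0,0.03],[0,0,0],0.7],[[0,0,0.03],[0,0,0],0.7],[[0,0,0.03],[0,0,0],0.7],[[0,0,0.03],[0,0,0],0.7],[[0,0,0.03],[0,0,0],0.7]]' >/dev/null; python3 t.py
```

```text
clk 32.4 tz 0.413 q6 11.3 toolF [ -0.6 -10.4 -27. ] z 0.0735 w 0.0395 g 91
```

The torque collapsed from 0.35 to about 0.12 and 0.17 over roughly 0.45 rad of turn, then climbed to 0.41. That is the limiter dropping into its next notch and loading up again, about 0.45 rad after the pad began to bear. I'll stop turning, unload slightly and check.

```bash
python3 -m crank '[[[0,0,-0.04],[0,0,0],0.7],[[0,0,-0.03],[0,0,-0.03],0.7],[[0,0,0],[0,0,-0.03],0.7],[[0,0,0],[0,0,0],0.7],[[0,0,0],[0,0,0],0.7]]' >/dev/null; python3 t.py; python3 line.py wrist
```

```text
clk 32.9 tz 0.167 q6 7.3 toolF [ -1.2  -6.9 -20.1] z 0.0736 w 0.0392 g 90
wrist cap [319.4 326.9] 2561 [ 0.5241 -0.0022] line px 98 angle -158.9 len 0.0055
```

The evidence fits one click: a detent span of about 0.45 rad with the torque low in between, then reloading to the limit. Any further turning risks a second. Letting go, rising clear and checking once.

```bash
python3 -m crank '[[[0,0,0],[0,0,0],0.3],[[0,0,0],[0,0,0],0],[[0,0,0],[0,0,0],0],[[0,0,0],[0,0,0],0],[[0,0,0],[0,0,0],0]]'; python3 t.py; python3 line.py wrist; python3 -m crank '[[[0,0,0],[0,0,-2],0],[[0,0,0],[0,0,-4],0],[[0,0,0],[-2,0,-4],0],[[0,0,0],[-2,0,-2],0],[[0,0,0],[0,0,0],0]]';python3 -m crank '[[[0,0,0],[-2,0,0],0],[[0,0,0],[0,0,0],0],[[0,0,0],[0,0,0],0],[[0,0,0],[0,0,0],0],[[0,0,0],[0,0,0],0]]' >/dev/null; python3 line.py wrist; python3 - <<'E'
from m import *
st=bot.read_state();f=bot.grab_frame("wrist");print(st["eef_pos"])
p=proj(f,[.545,-.006,.06],st)[0].astype(int);print(p);save(f,"pics/fin.png",(max(0,p[0]-130),max(0,p[1]-100),p[0]+130,p[1]+100),3)
E
```

```text
clock: 33.45
eef_pos: [0.5246, -0.0016, 0.0718]
eef_rot: [[0.253, 0.967, 0.0], [0.967, -0.253, -0.0], [0.0, 0.0, -1.0]]
force: [0.5, 0.0, 0.9]
gripper_width: 0.0858
grip_force: 0.0
clk 33.45 tz 0.018 q6 7.3 toolF [ 0.2  0.5 -0.9] z 0.0718 w 0.0858 g 0
wrist cap [317.2 329.2] 2616 [ 0.5241 -0.0022] line px 102 angle -154.5 len 0.0051
clock: 34.0
eef_pos: [0.5151, -0.0418, 0.1944]
eef_rot: [[0.255, 0.967, 0.005], [0.967, -0.255, -0.001], [0.0, 0.005, -1.0]]
force: [0.3, 0.1, -0.2]
gripper_width: 0.0852
grip_force: 0.0
wrist cap [318.6 155.8] 1017 [ 0.5242 -0.0028] line px 37 angle -161.7 len 0.0051
[ 0.5094 -0.059   0.1915]
[346 149]
```

View pics/fin.png

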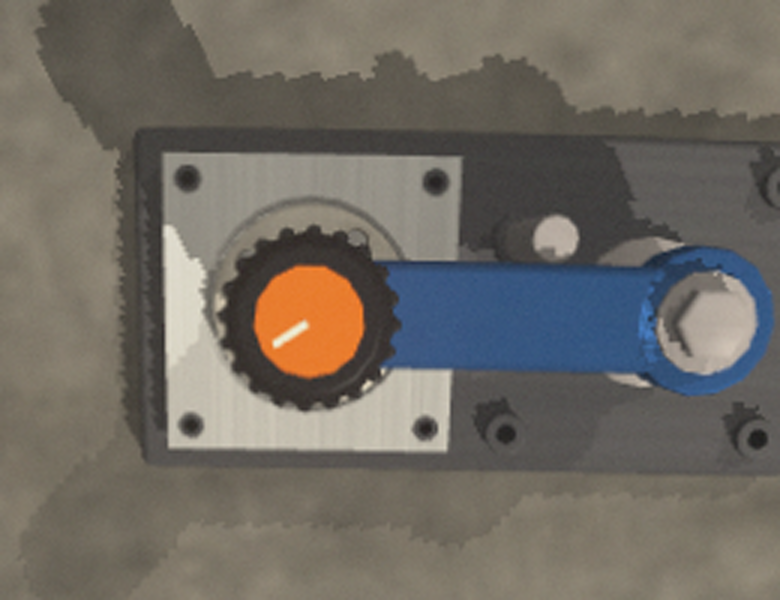

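The last view shows the arm against its pillar, the flange seated under the pad, and the cap's line at about (290,335) in the crop, roughly 150° round from its start. The robot is clear of everything, so I'm handing in.

```bash
python3 -c "
from rig import bot
print(bot.close_job())"
```

```text
the job is handed in; nothing more can be done
None
```

I handed the job in at about 34 s: the grey flange is in the nest, the arm is against its stop and the knob is tightened. I inferred the single click from the torque falling and then climbing again, and never read a negative torque or measured the pad's force; the hand-in returned no verdict.

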